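# Unpin the soldering tray and hold it level

## Task

Free the soldering tray from its stand: draw the locking pin straight out by its wooden head, lay it in the open notch beside its bore as far in as it was before and with the head outboard, and let go of it. Then lift the tray by its bridge handle about 10 cm straight up and keep it level and still for three seconds with the brass pieces lying on it; finish there, still holding it in the air. Leave the mallet, the jar and the brush alone.

Things in the scene. Friction and masses are not known exactly. Their poses are not given: they have to be found in the camera images.
- stand: Dark steel stand, fixed; base x -85..85, y -110..60, 12 mm thick. Origin: on the bench under the tray's middle; z up. Rails carry the tray 50 mm high. On the -y side two upright plates (ears), 10 mm thick, tops 66 mm high, x -62..14: outer ear y -105..-95, inner ear y -75..-65. Both have a bore (9.5 mm, along y at x 0, 50 mm high) and an open-topped notch (x -52..-38, floor 44 mm high).
- stand_bore (a point): Centre of the bore's mouth on the outer face of the outer ear; axes as the stand's. The pin is drawn out along the stand's -y.
- stand_notch (a point): Where the axis of a pin lying in the notch passes the outer face of the outer ear, 48 mm above the bench, 45 mm to the -x side of the bore; axes as the stand's.
- pin: Loose pin, 35 g: wooden head 18 mm across, 30 mm long; steel rod 8 mm across, 47 mm long. Origin: centre of the head; the rod points along its +y (it may spin about y). At the start it lies along the stand's y through ear, tray tongue, ear, origin at y -128..-124 of the stand; 60 mm of draw clears the ears. Parked it lies across both notches, head about 4 mm (0 to 15) outside the outer ear.
- pin_tip (a point): End of the pin's steel rod.
- tray: Loose steel tray 140 x 110 mm (x, y), 26 mm high, 0.4 to 0.65 kg, with a clay soldering board (top 18 mm above the underside). Origin: centre of its underside; starts 50 mm above the bench, axes as the stand's. On its -y side an arm carries a hanging tongue (y -91..-79, 28 mm wide, down to 16 mm below the underside), 4 mm play to each ear, 13 mm cross hole for the pin; 35 mm of lift frees it.
- tray_grip (a point): Middle of the tray's handle bar: a wooden bar along the tray's x, 118 mm long, 12 mm wide (y), 20 mm high, 90 mm above the tray's underside and above its centre of mass. Grip it across (fingers closing along the tray's y).
- blank: Loose brass plate 46 x 36 x 4 mm with a round hole, lying on the board in the tray. Origin: centre of its underside.
- ring: Loose brass ring, 28 mm outside, 8 mm high, lying on the board in the tray. Origin: centre of its underside.
- mallet: Wooden mallet lying on the bench, head 44 mm across and 90 mm long, handle 190 mm; a bystander. Origin under its head.
- jar: Glass jar with steel cap, 68 mm across, 100 mm high; a bystander. Origin: centre of its underside.
- brush: Bench brush lying on the bench; a bystander.

How it is judged:
On the way, in this order (a step that is already met when the one before it is completed fails the run):
1. the pin is drawn fully out of both ears while the tray still sits on the stand (height (world z) of tray below 0.056 m and y of pin_tip in the frame of stand below -0.107 m), for 0.1 s.
2. the pin lies across the notches, let go, and the tray still sits on the stand (height (world z) of tray below 0.056 m and x of pin in the frame of stand between -0.053 and -0.037 m and z of pin in the frame of stand between 0.042 and 0.056 m and y of pin in the frame of stand between -0.135 and -0.113 m and angle between the y axis of pin and the y axis of stand, either way round below 0.2 rad and contact force between the fingers and pin below 0.1 N and linear speed of pin below 0.03 m/s), for 0.3 s.
3. the tray is held by the gripper in the air, its underside at least 70 mm above its seat, level and still, for 2.5 s (height (world z) of tray above 0.12 m and angle between tray's own z axis and vertical below 0.09 rad and linear speed of tray below 0.03 m/s and angular speed of tray below 0.2 rad/s and contact force between the fingers and tray above 2 N and contact force between tray and stand below 0.05 N), for 2.5 s.
At the end, for the whole second after the job is handed in: Tray in the gripper, underside over 120 mm above the bench, within 5 degrees of level, under 30 mm/s, off the stand; pin untouched in both notches (8 mm from their middle line, head centre 8 to 30 mm outside the outer ear); plate and ring on the tray's board (all of step 3 and x of pin in the frame of stand between -0.053 and -0.037 m and z of pin in the frame of stand between 0.042 and 0.056 m and y of pin in the frame of stand between -0.135 and -0.113 m and angle between the y axis of pin and the y axis of stand, either way round below 0.2 rad and contact force between the fingers and pin below 0.1 N and linear speed of pin below 0.03 m/s and x of blank in the frame of tray between -0.066 and 0.066 m and y of blank in the frame of tray between -0.051 and 0.051 m and z of blank in the frame of tray between 0.01 and 0.035 m and x of ring in the frame of tray between -0.066 and 0.066 m and y of ring in the frame of tray between -0.051 and 0.051 m and z of ring in the frame of tray between 0.01 and 0.035 m); the arm keeps its last pose, push and grip.
It fails at once if mallet, jar or brush moved more than 30 mm (distance of any of mallet, jar, brush from where it was at the start of the episode above 0.03 m).
It fails at once if the tray tipped more than 17 degrees (angle between tray's own z axis and vertical above 0.3 rad).
It also fails if it takes over 61 s, if anything falls off the work surface, if the arm or the gripper's body presses on something with over 40 N, if the wrist force passes 120 N, or if a joint passes its speed limit or range.

## Robot

A 7-joint arm with a two-finger parallel gripper is mounted at the origin on the work surface. World frame = base frame: x ahead of the robot, y to its left, z up, the work surface at z = 0. Lengths are in m, angles in rad, forces in N, time in s.
With the tool pointing down it reaches from about 0.4 to 0.85 m from the base axis. Payload 10.4 kg.
Tool frame: the origin (TCP) lies at the very end of the fingers, on their centre line; the grasp point (between the pads) lies 19 mm behind it; z points along the fingers, y is the line along which they close (so a half turn about z gives the same grasp; the last joint's range is limited). The gripper opens to 87 mm and grips with 3 to 60 N. Pads are 19 mm wide; open, the fingers measure 117 mm over their backs; the gripper's body (75 mm by 190 mm) begins 51 mm behind the grasp point.
Start: joints at [-1.163, 0.332, -0.065, 1.46, 0.022, 1.35, -0.088], TCP at [0.261, 0.568, 0.223] pointing down, gripper open.
Joint ranges: [-2.6, 2.6], [-0.5, 2.12], [-1.47, 1.34], [0.16, 2.42], [-1.27, 4.41], [0.06, 2.06], [-2.6, 2.6]. Speed limits (rad/s): [2.22, 2.22, 2.79, 2.79, 3.14, 3.14, 3.14].

## Interface

Orientations are given as a unit quaternion [x, y, z, w].
In Python, from bench import status, camera, order gives the robot as it stands.
- The arm moves only by the tool jog_arm, never from a script. Its argument "plan" is a list of rows, each a list of 7 numbers: the turn, a rotation vector about the tool's x, y, z in rad, then the shift along the tool's x, y, z in mm, then the opening, from -1 (shut) to 1 (fully open). A call has 1 to 12 rows; each row is the pose to reach, as a shift and turn from the pose commanded when the call began, along the tool's axes at that moment; what a row does not reach only later rows make up. A row lasts 1/10 s, in which the tool goes at most 50 mm and 8.59 degrees, less where a joint would pass 70% of its speed; a pose out of reach is approached as far as the arm can. A call with a gripper value outside its range is refused whole. The fingers move at their own pace and stop on an object; "squeeze" is the grip in N (left out, the last holds). Time passes only in rows, so rows that repeat a pose let the fingers close. It gives the time, the measured TCP pose, the force, the opening and the grip force at its end, in the units of the state.
- status.read_state(): the state, without advancing time (a new reading comes with each control period).
- camera(name): name is "scene" or "side" or "wrist"; returns a dict with "image" (400x640x3 uint8, red, green, blue), "z_map" (400x640 float32, m along the optical axis (not along the pixel's ray), 0 where there is no reading), "fx", "fy", "cx", "cy" (pixels), "k1" (the pictures are not rectified: a ray, as slopes to the right and down, at radius r is drawn at 1 + k1 r^2 times it, then the intrinsics apply), "world_from_camera" (4x4, takes a point from camera to world coordinates); the wrist camera has in their place "mount" (4x4, takes a point from camera to tool coordinates, whose origin is the TCP and whose axes are the flange's). Camera axes: x right, y down, z forward; pixel columns grow to the right and rows downward; lengths in m; the calibration is good to about 2 mm. A picture is of the moment at which its call begins: read the wrist's pose just before it.
- order.close_job(): hands the job in; it is judged then, once.
The state is a dict: "time": time; "joint_positions": joint angles; "joint_vel": joint speeds; "joint_torque": joint torques, N m; "ee_pos": TCP position; "eef_rot": TCP orientation; "ft_force": force on the tool from outside, world axes, zero at the start; "torque": the same for the moment, N m; "width": finger opening in m; "grip_force": force on a finger pad.
Only numpy, scipy, OpenCV 4.12 (cv2) and the standard library are available. Lean on these libraries where they do the work, as an engineer would, in place of code of your own. Each camera call takes 0.05 s, during which the arm holds its last target. There are 200 camera calls.

## Working session

There is one attempt and no reset: what is moved stays moved. The work goes in short steps, Python scripts to look and compute and a tool call to move; the robot and the scene stay as the last step left them, time stands still between calls to the robot, and variables do not carry over. Pictures are saved under pics/ and viewed, at most 10 in all, crops included, and the job is handed in when it is done.

Besides the shell and the picture viewer there is one more tool, called in YAML: its name, and indented under it one key for each argument. jog_arm: Moves the arm, as the interface text tells. Its arguments: {"type":"object","properties":{"plan":{"type":"array"},"squeeze":{"type":"number"}},"required":["plan"]}

```bash
ls; mkdir -p pics
cat > h.py <<'E'
import numpy as np, cv2
from bench import status, camera, order
from scipy.spatial.transform import Rotation as R
def T(s):
    M=np.eye(4); M[:3,:3]=R.from_quat(s["eef_rot"]).as_matrix(); M[:3,3]=s["ee_pos"]; return M
def snap(name):
    s=status.read_state(); c=camera(name)
    c["W"]=np.array(c["world_from_camera"]) if name!="wrist" else T(s)@np.array(c["mount"])
    return c
def rays(c,uv):
    K=np.array([[c["fx"],0,c["cx"]],[0,c["fy"],c["cy"]],[0,0,1.]])
    p=cv2.undistortPoints(np.array(uv,float).reshape(-1,1,2),K,np.array([c["k1"],0,0,0.]))[:,0]
    return np.c_[p,np.ones(len(p))]
def pts(c,uv):
    uv=np.array(uv).reshape(-1,2); z=c["z_map"][uv[:,1].astype(int),uv[:,0].astype(int)]
    return (rays(c,uv)*z[:,None])@c["W"][:3,:3].T+c["W"][:3,3]
def onplane(c,uv,h):
    d=rays(c,uv)@c["W"][:3,:3].T; o=c["W"][:3,3]
    return o+d*((h-o[2])/d[:,2])[:,None]
def cloud(c):
    v,u=np.mgrid[0:400,0:640]; uv=np.c_[u.ravel(),v.ravel()]
    return pts(c,uv).reshape(400,640,3)
def save(c,n): cv2.imwrite("pics/"+n,c["image"][:,:,::-1])
E
python3 - <<'E'
from h import *
s=status.read_state(); print({k:np.round(v,3).tolist() for k,v in s.items()})
a=snap("scene"); b=snap("side"); 
cv2.imwrite("pics/a.png",a["image"][:,:,::-1]); cv2.imwrite("pics/b.png",b["image"][:,:,::-1])
for c in(a,b): print(c["fx"],c["k1"],np.round(c["W"],3).tolist())
E
```

```text
pics
{'time': 0.0, 'joint_positions': [-1.163, 0.333, -0.065, 1.461, 0.022, 1.35, -0.088], 'joint_vel': [0.0, 0.0, 0.0, -0.001, -0.001, -0.001, 0.001], 'joint_torque': [-0.0, -62.326, 0.025, -38.989, -0.061, 0.04, 0.0], 'ee_pos': [0.261, 0.568, 0.222], 'eef_rot': [0.214, 0.977, -0.001, -0.0], 'ft_force': [1.029, 0.75, 0.623], 'torque': [0.002, -0.044, 0.069], 'grip_force': 0.0, 'width': 0.087}
404.2302483378081 -0.044699716041143166 [[0.26, 0.817, -0.514, 1.181], [0.965, -0.214, 0.148, -0.106], [0.011, -0.535, -0.845, 1.048], [0.0, 0.0, 0.0, 1.0]]
447.031964756201 -0.09603139776086231 [[0.798, -0.472, 0.376, 0.247], [-0.603, -0.614, 0.509, -0.442], [-0.009, -0.632, -0.775, 0.88], [0.0, 0.0, 0.0, 1.0]]
```

View pics/a.png

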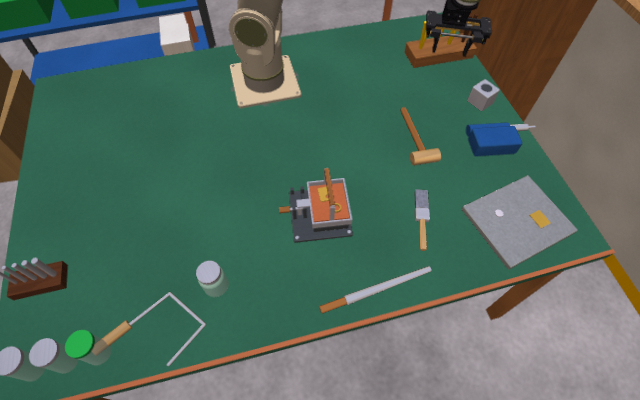

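View pics/b.png

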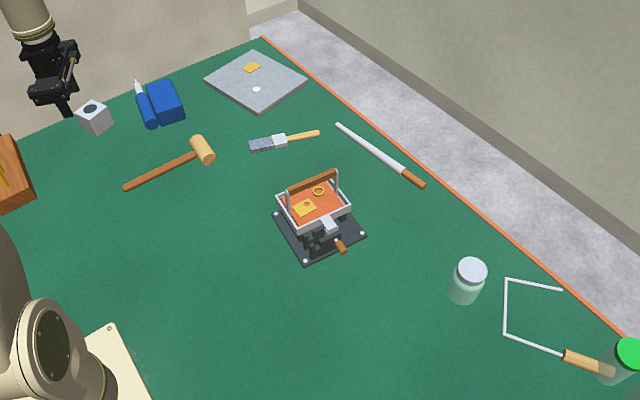

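The stand sits near the middle: scene view around (320,210), with the pin head at (286,210). In the side view the stand is around (320,220) and the pin head at (341,246). The head points towards world -y.

Run:
```python
from h import *
out=[]
for n,(u0,u1,v0,v1) in (("scene",(265,365,160,250)),("side",(260,380,160,275))):
    c=snap(n); P=cloud(c); out.append(cv2.resize(c["image"][v0:v1,u0:u1,::-1],(400,400*(v1-v0)//(u1-u0)),interpolation=cv2.INTER_CUBIC))
    hsv=cv2.cvtColor(c["image"],cv2.COLOR_RGB2HSV)
    roi=np.zeros((400,640),bool); roi[v0:v1,u0:u1]=1
    wood=roi&(hsv[...,0]<18)&(hsv[...,1]>120)
    H=wood&(P[...,2]>.115)&(P[...,2]<.17)
    q=P[H]; print(n,"handle n",len(q),q.mean(0).round(4),q[:,2].max().round(4))
    vx,vy,x0,y0=cv2.fitLine(q[:,:2].astype(np.float32),cv2.DIST_HUBER,0,.01,.01).ravel()
    d=np.array([vx,vy])*np.sign(vx); t=(q[:,:2]-[x0,y0])@d; print(" dir deg",np.degrees(np.arctan2(d[1],d[0])).round(2),"mid",(np.array([x0,y0])+d*(t.min()+t.max())/2).round(4),"len",np.ptp(t).round(4))
    r=cv2.minAreaRect(q[:,:2].astype(np.float32)); print(" rect",np.round(r[0],4),np.round(r[1],4),round(r[2],2))
    hd=wood&(P[...,2]>.03)&(P[...,2]<.065); 
    nn,l,st,ce=cv2.connectedComponentsWithStats(hd.astype(np.uint8))
    for i in range(1,nn):
        if st[i,4]>8:
            q=P[l==i]; print(" wood low",st[i].tolist(),q.mean(0).round(4),q.min(0).round(4),q.max(0).round(4))
    dark=roi&(c["image"].max(2)<90)&(hsv[...,1]<110)&(P[...,2]>.007)&(P[...,2]<.017)
    q=P[dark]; r=cv2.minAreaRect(q[:,:2].astype(np.float32)); print(" base",len(q),np.round(r[0],4),np.round(r[1],4),round(r[2],2),q[:,2].mean())
cv2.imwrite("pics/c.png",np.hstack([cv2.resize(o,(400,380)) for o in out]))
```

```text
scene handle n 172 [0.6152 0.0744 0.1485] 0.1529
 dir deg -8.13 mid [0.6115 0.0749] len 0.1146
 rect [0.6115 0.0751] [0.0125 0.1146] 82.37
 wood low [279, 206, 11, 7, 59] [ 0.5959 -0.0512  0.0549] [ 0.5864 -0.0654  0.0433] [ 0.6028 -0.0373  0.0614]
 base 926 [0.6075 0.0505] [0.1688 0.17  ] 82.41 0.011485818109429032
side handle n 447 [0.6054 0.076  0.1442] 0.1529
 dir deg -8.49 mid [0.6062 0.0754] len 0.1155
 rect [0.6066 0.078 ] [0.0138 0.1155] 82.42
 wood low [335, 240, 12, 15, 101] [ 0.5877 -0.0495  0.0549] [ 0.5801 -0.063   0.0443] [ 0.5986 -0.0325  0.0606]
 base 294 [0.6015 0.0526] [0.17   0.1683] 82.17 0.011524874309772353
```

View pics/c.png

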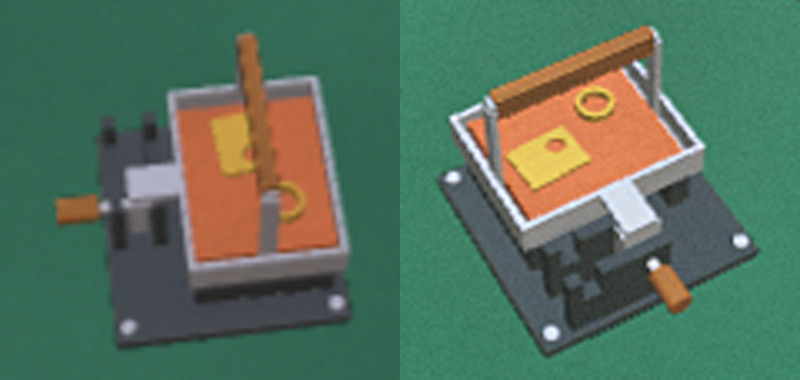

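The stand's yaw is about -7.8°, with its origin near (0.608, 0.076). The pin head is near (0.592, -0.050). The notches are clear, and the pin is at the left of the scene crop and the lower right of the side crop. I'll move above the pin and look with the wrist camera.

jog_arm:
  plan:
    - [0,0,1.276,-558,-424,-40,1]
    - [0,0,1.276,-558,-424,-40,1]
    - [0,0,1.276,-558,-424,-40,1]
    - [0,0,1.276,-558,-424,-40,1]
    - [0,0,1.276,-558,-424,-40,1]
    - [0,0,1.276,-558,-424,-40,1]
    - [0,0,1.276,-558,-424,-40,1]
    - [0,0,1.276,-558,-424,-40,1]
    - [0,0,1.276,-558,-424,-40,1]
    - [0,0,1.276,-558,-424,-40,1]
    - [0,0,1.276,-558,-424,-40,1]
    - [0,0,1.276,-558,-424,-40,1]

```text
time: 1.4
ee_pos: [0.5436, 0.0375, 0.2571]
eef_rot: [0.753, 0.658, 0.0, 0.0]
ft_force: [1.1, 1.4, 0.4]
width: 0.087
grip_force: 0.0
```

jog_arm:
  plan:
    - [0,0,0,-40,26,0,1]
    - [0,0,0,-80,40,0,1]
    - [0,0,0,-80,40,0,1]
    - [0,0,0,-80,40,0,1]
    - [0,0,0,-80,40,0,1]

```text
time: 1.9
ee_pos: [0.5717, -0.0439, 0.2565]
eef_rot: [0.753, 0.658, 0.0, -0.0]
ft_force: [0.4, -0.2, 0.1]
width: 0.0871
grip_force: 0.0
```

Run:
```python
from h import *
s=status.read_state(); print(s["ee_pos"],s["eef_rot"],s["joint_positions"])
c=snap("wrist"); save(c,"w1.png"); print(c["fx"],c["k1"],np.round(c["mount"],4).tolist())
```

```text
[ 0.57168455 -0.04392131  0.25649169] [ 7.53000096e-01  6.58020279e-01  6.36499154e-05 -4.04722037e-04] [-0.46803425  0.2117674   0.54787639  1.5771842  -0.11231328  1.38454561
 -0.04363775]
275.32333664957935 -0.03590308659594621 [[-0.0006, -0.9566, -0.2914, 0.0798], [1.0, -0.0005, -0.0004, 0.0005], [0.0002, -0.2914, 0.9566, -0.1623], [0.0, 0.0, 0.0, 1.0]]
```

View pics/w1.png

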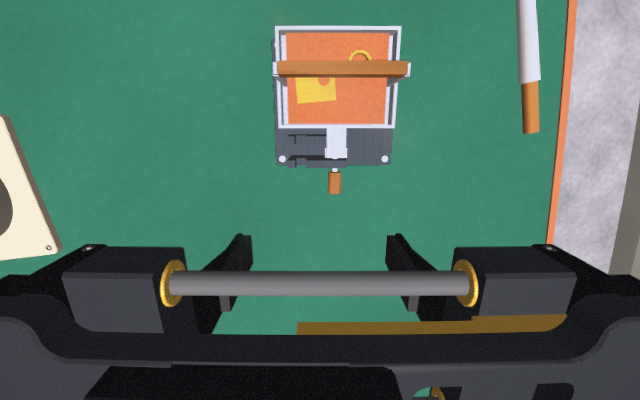

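The wrist view shows the pin head at (335,183), the tongue at (336,145), the notches around (293,140) and (293,160), and the handle bar at (342,68). I'll measure these.

```bash
cat > m.py <<'E'
from h import *
s=status.read_state(); c=snap("wrist"); P=cloud(c); M=T(s)
L=(P-M[:3,3])@M[:3,:3]   # tool coords
hsv=cv2.cvtColor(c["image"],cv2.COLOR_RGB2HSV)
roi=np.zeros((400,640),bool); roi[:235,200:460]=1
wood=roi&(hsv[...,0]<18)&(hsv[...,1]>120)
def rep(n,m):
    q=P[m].astype(np.float32); 
    if len(q)<5: print(n,len(q)); return
    r=cv2.minAreaRect(q[:,:2]); t=L[m]; print(n,len(q),"world",np.round(r[0],4),"z",np.percentile(q[:,2],[5,50,95]).round(4),"size",np.round(r[1],4),"ang",round(r[2],2),"tool",((t.min(0)+t.max(0))/2).round(4)*1000)
rep("handle",wood&(P[...,2]>.12))
rep("head",wood&(P[...,2]>.04)&(P[...,2]<.065))
rep("head top",wood&(P[...,2]>.052)&(P[...,2]<.064))
dark=roi&(c["image"].max(2)<100)&(hsv[...,1]<110)
rep("base",dark&(P[...,2]>.007)&(P[...,2]<.017))
rep("ear tops",dark&(P[...,2]>.062)&(P[...,2]<.070))
e=dark&(P[...,2]>.060)&(P[...,2]<.071); n,l,st,ce=cv2.connectedComponentsWithStats(e.astype(np.uint8))
for i in range(1,n):
    if st[i,4]>5: rep(" ear",l==i)
E
python3 m.py
```

```text
Traceback (most recent call last):
  File "m.py", line 11, in <module>
    rep("handle",wood&(P[...,2]>.12))
    ~~~^^^^^^^^^^^^^^^^^^^^^^^^^^^^^^
  File "m.py", line 10, in rep
    r=cv2.minAreaRect(q[:,:2]); t=L[m]; print(n,len(q),"world",np.round(r[0],4),"z",np.percentile(q[:,2],[5,50,95]).round(4),"size",np.round(r[1],4),"ang",round(r[2],2),"tool",((t.min(0)+t.max(0))/2).round(4)*1000)
cv2.error: OpenCV(4.12.0) /io/opencv/modules/imgproc/src/convhull.cpp:143: error: (-215:Assertion failed) total >= 0 && (depth == CV_32F || depth == CV_32S) in function 'convexHull'
```

```bash
sed -i 's/minAreaRect(q\[:,:2\])/minAreaRect(q[:,:2].copy())/' m.py; python3 m.py
```

```text
handle 2249 world [0.6073 0.0583] z [0.1394 0.1497 0.1513] size [0.0522 0.116 ] ang 82.23 tool [105.8  21.8 -19.1]
head 268 world [0.6174 0.0317] z [0.0526 0.057  0.059 ] size [0.1968 0.0199] ang 73.29 tool [ 79.9  36.8 199.5]
head top 260 world [ 0.5926 -0.0481] z [0.0532 0.0571 0.059 ] size [0.0289 0.0165] ang 82.28 tool [ -1.9  21.4 200.7]
base 132 world [0.5551 0.0227] z [0.0102 0.0123 0.0158] size [0.1093 0.2265] ang 34.87 tool [100.2  14.4 243.8]
ear tops 171 world [0.623  0.0344] z [0.0627 0.0656 0.0694] size [0.192  0.0716] ang 34.41 tool [102.4  24.1 190.7]
 ear 56 world [0.68   0.1048] z [0.0622 0.0662 0.0701] size [0.027  0.0008] ang 81.76 tool [161.4  87.7 190.7]
 ear 49 world [0.673  0.0494] z [0.061  0.0657 0.0698] size [0.0282 0.0014] ang 83.6 tool [105.5  87.7 191.4]
 ear 16 world [0.547  0.0178] z [0.0628 0.0656 0.0676] size [0.0063 0.0131] ang 32.78 tool [ 55.4 -34.9 192.1]
 ear 20 world [0.5763 0.0168] z [0.0653 0.0663 0.0677] size [0.0002 0.0237] ang 82.27 tool [ 60.3  -3.5 190. ]
 ear 6 world [ 0.5415 -0.0089] z [0.0642 0.0646 0.0657] size [0.0002 0.0064] ang 81.48 tool [ 30.2 -34.5 191.7]
 ear 40 world [ 0.5848 -0.0148] z [0.064  0.0649 0.0659] size [0.0004 0.0501] ang 82.53 tool [ 30.1   9.2 192.1]
```

jog_arm:
  plan:
    - [0,0,0,-3,21.5,50,1]
    - [0,0,0,-3,21.5,100,1]
    - [0,0,0,-3,21.5,130,1]
    - [0,0,0,-3,21.5,130,1]
    - [0,0,0,-3,21.5,130,1]

```text
time: 2.55
ee_pos: [0.593, -0.0506, 0.1277]
eef_rot: [0.753, 0.658, 0.0, 0.0]
ft_force: [1.4, -0.4, 0.8]
width: 0.0871
grip_force: 0.0
```

```bash
sed -i 's/roi\[:235/roi[:330/' m.py; python3 m.py; python3 -c "
from h import *
print(status.read_state()['ee_pos']); save(snap('wrist'),'w2.png')"
```

```text
handle 7734 world [0.606  0.0142] z [0.1356 0.1494 0.1511] size [0.139  0.1161] ang 86.11 tool [ 62.4   0.3 -82.9]
head 608 world [0.6027 0.0081] z [0.0514 0.0568 0.0588] size [0.1434 0.0171] ang 80.48 tool [59.4  2.  71.6]
head top 568 world [ 0.5926 -0.048 ] z [0.0538 0.057  0.0588] size [0.029  0.0156] ang 82.6 tool [ 2.5 -0.7 71.6]
base 218 world [ 0.5978 -0.0084] z [0.0093 0.012  0.0161] size [0.0457 0.1682] ang 82.02 tool [ 42.6  -0.9 114.9]
ear tops 385 world [0.6148 0.0188] z [0.0623 0.0658 0.0691] size [0.1654 0.0644] ang 23.98 tool [83.8  2.1 61.7]
 ear 8 world [0.6685 0.0708] z [0.0688 0.0695 0.0706] size [0.005  0.0005] ang 84.3 tool [130.5  58.6  58. ]
 ear 257 world [0.6715 0.0419] z [0.0608 0.0658 0.0705] size [0.0448 0.0015] ang 82.8 tool [102.2  65.4  62.2]
 ear 39 world [0.5474 0.0178] z [0.0603 0.0645 0.0669] size [0.0062 0.0124] ang 31.03 tool [ 59.7 -56.6  64. ]
 ear 13 world [0.5685 0.0177] z [0.0652 0.0662 0.0671] size [0.0001 0.0095] ang 82.19 tool [ 64.4 -33.5  61.6]
 ear 18 world [0.5815 0.0159] z [0.0653 0.0662 0.0672] size [0.0001 0.0135] ang 82.21 tool [ 64.4 -20.4  61.5]
 ear 44 world [ 0.5428 -0.0114] z [0.0611 0.0648 0.0668] size [0.0067 0.0133] ang 35.36 tool [ 29.9 -57.2  64. ]
 ear 125 world [ 0.5852 -0.0149] z [0.0613 0.0642 0.0667] size [0.0006 0.0516] ang 82.38 tool [ 34.3 -12.5  63.7]
[ 0.59377372 -0.05083039  0.1289045 ]
```

View pics/w2.png

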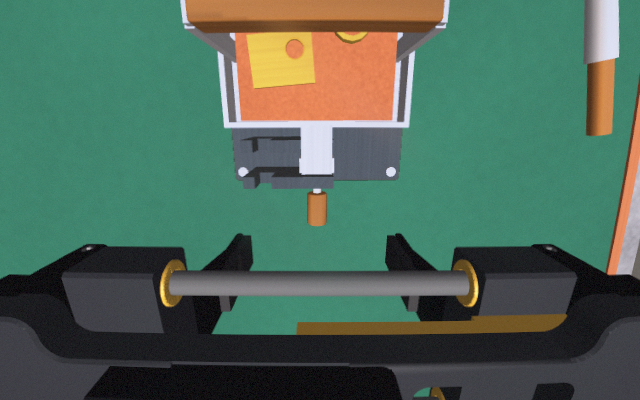

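The head is at (317,208), centred between the fingers. I'll descend and grip.

jog_arm:
  plan:
    - [0,0,0,0,-0.5,40,1]
    - [0,0,0,0,-0.5,75,1]
    - [0,0,0,0,-0.5,98,1]
    - [0,0,0,0,-0.5,98,1]
    - [0,0,0,0,-0.5,98,0]
    - [0,0,0,0,-0.5,98,-0.6]
    - [0,0,0,0,-0.5,98,-1]
    - [0,0,0,0,-0.5,98,-1]
    - [0,0,0,0,-0.5,98,-1]
    - [0,0,0,0,-0.5,98,-1]
    - [0,0,0,0,-0.5,98,-1]
    - [0,0,0,0,-0.5,98,-1]
  squeeze: 20

```text
time: 3.85
ee_pos: [0.5922, -0.0511, 0.0287]
eef_rot: [0.754, 0.657, -0.0, -0.0]
ft_force: [-0.2, 0.3, -0.0]
width: 0.0307
grip_force: 0.0
```

jog_arm:
  plan:
    - [0,0,0,0,0,0,-1]
    - [0,0,0,0,0,0,-1]
    - [0,0,0,0,0,0,-1]
    - [0,0,0,0,0,0,-1]

```text
time: 4.25
ee_pos: [0.5922, -0.0511, 0.0287]
eef_rot: [0.754, 0.657, -0.0, -0.0]
ft_force: [0.4, 0.2, -0.4]
width: 0.0173
grip_force: 20.0
```

Gripped. I'll draw it straight out along stand -y (tool -x).

jog_arm:
  plan:
    - [0,0,0,-8,0,0,-1]
    - [0,0,0,-18,0,0,-1]
    - [0,0,0,-28,0,0,-1]
    - [0,0,0,-38,0,0,-1]
    - [0,0,0,-48,0,0,-1]
    - [0,0,0,-58,0,0,-1]
    - [0,0,0,-66,0,0,-1]
    - [0,0,0,-66,0,0,-1]
    - [0,0,0,-66,0,0,-1]

```text
time: 5.15
ee_pos: [0.5833, -0.1163, 0.0287]
eef_rot: [0.754, 0.657, 0.0, -0.0]
ft_force: [0.0, 0.3, 0.3]
width: 0.0172
grip_force: 20.0
```

Run:
```python
from h import *
s=status.read_state(); print(s["ee_pos"],s["eef_rot"],s["width"],s["grip_force"],s["ft_force"])
c=snap("side"); w=snap("wrist"); P=cloud(c); a=c["image"][150:300,250:400,::-1]; b=w["image"][100:300,220:420,::-1]
cv2.imwrite("pics/d.png",np.hstack([cv2.resize(a,(400,400),interpolation=3),cv2.resize(b,(400,400),interpolation=3)]))
```

```text
[ 0.58327847 -0.11631338  0.02866338] [ 7.53570470e-01  6.57367112e-01  9.12853941e-05 -1.35900752e-04] 0.017244352720503262 20.00425335019827 [0.02275068 0.25630541 0.28761394]
```

View pics/d.png

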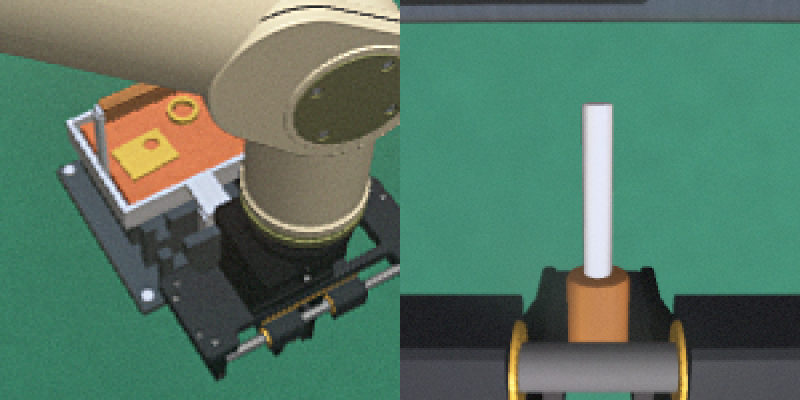

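The pin is fully out and straight in the gripper: in the wrist crop the rod runs along columns 582-611, with its tip at row 104. I'll measure the rod's tilt and its position relative to the ears.

Run:
```python
from h import *
s=status.read_state(); w=snap("wrist"); P=cloud(w); M=T(s); L=(P-M[:3,3])@M[:3,:3]*1000
im=w["image"]; rod=np.zeros((400,640),bool); rod[148:240,300:340]=1; rod&=(im.min(2)>170)&(P[...,2]>.03)&(P[...,2]<.08)
for v in range(152,240,8):
    r=np.where(rod[v])[0]
    if len(r): m=(r[0]+r[-1])/2; q=L[v,r]; print(v,len(r),"x",q[:,0].mean().round(1),"y",((q[0,1]+q[-1,1])/2).round(1),"ztop(world)",P[v,r,2].max().round(4))
print("tip x",L[rod][:,0].max())
d=(P[...,2]>.060)&(P[...,2]<.071)&(im.max(2)<100); d[235:]=0
n,l,st,ce=cv2.connectedComponentsWithStats(d.astype(np.uint8))
for i in range(1,n):
    if st[i,4]>15: q=L[l==i]; print("ear",st[i].tolist(),q.min(0).round(1),q.max(0).round(1))
```

```text
152 3 x 64.3 y 2.9 ztop(world) 0.0528
160 14 x 60.4 y 0.4 ztop(world) 0.0538
168 14 x 56.3 y 0.4 ztop(world) 0.0539
176 13 x 52.2 y 0.4 ztop(world) 0.0541
184 14 x 48.1 y 0.4 ztop(world) 0.0538
192 14 x 43.8 y 0.4 ztop(world) 0.0543
200 14 x 39.4 y 0.4 ztop(world) 0.0536
208 14 x 35.1 y 0.4 ztop(world) 0.0536
216 13 x 30.7 y 0.1 ztop(world) 0.0539
224 13 x 26.0 y 0.1 ztop(world) 0.0542
232 13 x 21.4 y 0.1 ztop(world) 0.0542
tip x 64.38635611211832
ear [166, 0, 30, 24, 268] [119.7 -62.3 -38.6] [128.3 -50.8 -31.3]
ear [224, 15, 61, 7, 310] [119.6 -37.7 -38.8] [121.2 -13.5 -31.3]
ear [177, 71, 27, 26, 188] [ 90.1 -60.6 -39.1] [100.3 -51.  -31.3]
ear [231, 94, 120, 3, 199] [ 90.  -37.7 -38.7] [ 90.5  13.7 -31.5]
```

jog_arm:
  plan:
    - [0,0,0,0,0,-15,-1]
    - [0,0,0,0,0,-32,-1]
    - [0,0,0,0,-15,-32,-1]
    - [0,0,0,0,-30,-32,-1]
    - [0,0,0,0,-44.8,-32,-1]
    - [0,0,0,0,-44.8,-32,-1]
    - [0,0,0,15,-44.8,-32,-1]
    - [0,0,0,30,-44.8,-32,-1]
    - [0,0,0,45,-44.8,-32,-1]
    - [0,0,0,60,-44.8,-32,-1]
    - [0,0,0,67,-44.8,-32,-1]
    - [0,0,0,67,-44.8,-32,-1]

```text
time: 6.5
ee_pos: [0.5482, -0.0425, 0.0606]
eef_rot: [0.753, 0.658, 0.0, -0.0]
ft_force: [0.1, -0.9, -0.8]
width: 0.0169
grip_force: 20.0
```

```bash
cat > n.py <<'E'
from h import *
s=status.read_state(); w=snap("wrist"); P=cloud(w); M=T(s); L=(P-M[:3,3])@M[:3,:3]*1000
print(s["ee_pos"],s["grip_force"],s["width"])
im=w["image"]; rod=np.zeros((400,640),bool); rod[100:245,295:345]=1; rod&=(im.min(2)>150)&(P[...,2]>.03)&(P[...,2]<.09)&(abs(L[...,1])<9)
for v in range(120,244,12):
    r=np.where(rod[v])[0]
    if len(r)>5: q=L[v,r]; print(v,len(r),"x",q[:,0].mean().round(1),"y",((q[0,1]+q[-1,1])/2).round(1),"ztop",P[v,r,2].max().round(4))
if rod.any(): print("tip x",L[rod][:,0].max())
d=(P[...,2]>.060)&(P[...,2]<.071)&(im.max(2)<100); d[240:]=0
n,l,st,ce=cv2.connectedComponentsWithStats(d.astype(np.uint8))
for i in range(1,n):
    if st[i,4]>15: q=L[l==i]; print("ear",st[i].tolist(),q.min(0).round(1),q.max(0).round(1))
save(w,"w3.png")
E
python3 n.py
```

```text
[ 0.54817759 -0.04245758  0.06060316] 20.00436633825302 0.01692814610862471
132 35 x 73.7 y 0.1 ztop 0.0777
156 13 x 62.4 y 0.4 ztop 0.0859
168 14 x 56.3 y 0.4 ztop 0.0859
180 14 x 50.2 y 0.4 ztop 0.0861
192 14 x 43.8 y 0.4 ztop 0.0857
204 14 x 37.3 y 0.4 ztop 0.0859
216 14 x 30.6 y 0.4 ztop 0.0855
228 14 x 23.8 y 0.4 ztop 0.086
tip x 76.88882673441971
ear [522, 0, 25, 37, 160] [121.3 103.2 -10.3] [141.4 112.8   0.5]
ear [509, 36, 31, 92, 1228] [ 76.6 109.6 -10.4] [122.3 112.6   0.6]
ear [288, 151, 18, 4, 37] [ 61.2 -16.9  -6.6] [62.6 -7.2  0.1]
ear [330, 150, 49, 19, 125] [53.2  6.9 -9.9] [63.9 34.4  0.3]
ear [369, 175, 4, 23, 58] [36.3 30.7 -9.3] [48.3 31.4  0.4]
ear [290, 200, 17, 18, 75] [ 23.8 -17.   -6.7] [32.7 -7.1  0.6]
ear [330, 200, 87, 13, 251] [26.2  7.2 -6.7] [32.9 58.5  0.5]
ear [290, 233, 14, 7, 68] [  8.6 -17.1 -10. ] [11.2 -9.4  0.1]
ear [333, 233, 15, 7, 70] [ 8.5  9.6 -9.9] [11.3 17.6  0.4]
```

View pics/w3.png

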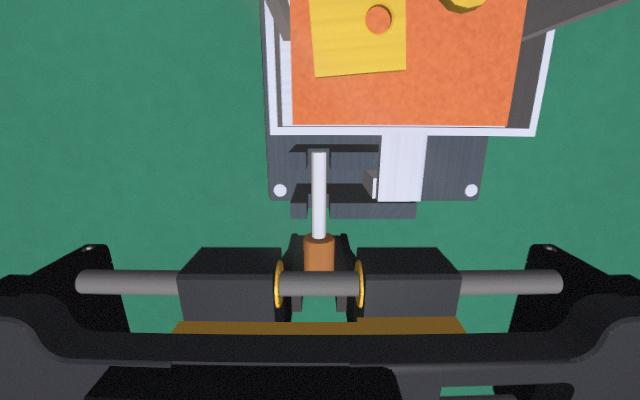

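The rod is over both notches, at columns 312-326, centred within 0.4 mm. I'll lower it and let go slowly.

jog_arm:
  plan:
    - [0,0,0,0,-0.4,8,-1]
    - [0,0,0,0,-0.4,16,-1]
    - [0,0,0,0,-0.4,24,-1]
    - [0,0,0,0,-0.4,30,-1]
    - [0,0,0,0,-0.4,33.5,-1]
    - [0,0,0,0,-0.4,33.5,-1]
    - [0,0,0,0,-0.4,33.5,-1]

```text
time: 7.25
ee_pos: [0.5477, -0.044, 0.0273]
eef_rot: [0.754, 0.657, 0.0, 0.0]
ft_force: [-0.4, 0.0, 0.1]
width: 0.0169
grip_force: 20.0
```

```bash
python3 n.py; python3 -c "
from h import *
print(status.read_state()['ft_force'])"
```

```text
[ 0.54771892 -0.04404591  0.02734526] 20.01534316688776 0.016878445328899
132 45 x 75.1 y -0.1 ztop 0.0773
156 14 x 62.4 y 0.4 ztop 0.0532
168 14 x 56.4 y 0.4 ztop 0.0529
180 14 x 50.2 y 0.4 ztop 0.0527
192 14 x 43.9 y 0.4 ztop 0.0532
204 14 x 37.3 y 0.4 ztop 0.0526
216 14 x 30.7 y 0.4 ztop 0.0534
228 13 x 24.0 y 0.1 ztop 0.053
tip x 78.81125632643993
ear [580, 0, 9, 10, 44] [123.3 103.3 -43.6] [126.9 105.6 -40. ]
ear [552, 7, 50, 119, 2364] [ 78.4 107.6 -43.6] [124.4 113.5 -32.6]
ear [333, 152, 63, 26, 169] [ 54.2   7.1 -43.6] [ 66.5  35.2 -32.7]
ear [281, 155, 23, 23, 67] [ 54.2 -16.5 -39.6] [ 64.2  -6.8 -32.7]
ear [381, 185, 7, 29, 123] [ 38.   30.9 -43. ] [ 50.1  31.7 -32.7]
ear [332, 215, 62, 24, 294] [ 24.5   7.2 -39.9] [ 34.5  36.4 -32.7]
ear [283, 216, 22, 22, 122] [ 24.1 -16.8 -39.8] [ 34.4  -6.8 -32.7]
ear [290, 238, 14, 2, 18] [ 23.5 -13.5 -40.6] [ 25.3  -7.2 -37.7]
[-0.80002109  0.91941391 -1.22483951]
```

jog_arm:
  plan:
    - [0,0,0,0.5,0,0.8,-1]
    - [0,0,0,0.5,0,0.8,-1]
    - [0,0,0,0.5,0,0.8,-0.3]
    - [0,0,0,0.5,0,0.8,-0.3]
    - [0,0,0,0.5,0,0.8,0]
    - [0,0,0,0.5,0,0.8,0]
    - [0,0,0,0.5,0,0.8,0]
    - [0,0,0,0.5,0,0.8,0]
    - [0,0,0,0.5,0,0.8,0]
  squeeze: 10

```text
time: 8.2
ee_pos: [0.5476, -0.0434, 0.0264]
eef_rot: [0.754, 0.657, 0.0, -0.0]
ft_force: [-0.1, -0.0, -0.3]
width: 0.0434
grip_force: 0.0
```

```bash
python3 n.py|head -12
python3 - <<'E'
from h import *
s=status.read_state();print(s['ft_force'],s["joint_positions"])
w=snap("wrist");P=cloud(w);M=T(s);L=(P-M[:3,3])@M[:3,:3]*1000
h=cv2.cvtColor(w["image"],cv2.COLOR_RGB2HSV)
m=(h[...,0]<18)&(h[...,1]>120)&(P[...,2]>.035)&(P[...,2]<.07)&(abs(L[...,1])<15)&(abs(L[...,0])<25)
print(m.sum(),L[m].min(0),L[m].max(0),P[m][:,2].max())
E
```

```text
[ 0.54761303 -0.04341043  0.02640178] 0.0 0.04341440406406875
132 46 x 75.1 y 0.0 ztop 0.0772
156 15 x 62.5 y 0.7 ztop 0.0534
168 14 x 56.6 y 0.9 ztop 0.0526
180 14 x 50.4 y 0.9 ztop 0.0537
192 13 x 44.2 y 0.6 ztop 0.0527
204 13 x 37.7 y 0.6 ztop 0.0529
216 13 x 31.0 y 0.6 ztop 0.0527
228 13 x 24.2 y 0.6 ztop 0.053
tip x 78.37416196513657
ear [582, 0, 9, 11, 51] [122.4 103.3 -44.6] [126.2 105.3 -41. ]
ear [558, 8, 47, 119, 2373] [ 78.  108.9 -44.6] [123.8 113.3 -33.6]
[-0.1062775   0.10568755 -0.50667367] [-0.42015963  0.39448912  0.49262485  1.8868493  -0.23131282  0.91630014
  0.04628917]
1000 [ -2.03322851  -7.86146096 -32.16947626] [ 18.13941421   9.19723862 -16.70582742] 0.058579802359572025
```

The pin lies in both notches with its rod level, and it has been let go. I'll rise clear, then go over the handle with a quarter turn.

jog_arm:
  plan:
    - [0,0,0,0,0,-10,0]
    - [0,0,0,0,0,-30,0]
    - [0,0,0,0,0,-70,0]
    - [0,0,0,0,0,-120,0]
    - [0,0,0,0,0,-170,0.5]
    - [0,0,0,0,0,-200,1]
    - [0,0,0.15,30,10,-200,1]
    - [0,0,0.3,60,20,-200,1]
    - [0,0,0.45,90,30,-200,1]
    - [0,0,0.6,120,40,-200,1]
    - [0,0,0.75,128,45,-200,1]
    - [0,0,0.9,128,45,-200,1]

```text
time: 9.5
ee_pos: [0.6099, 0.0795, 0.2267]
eef_rot: [0.965, 0.263, -0.0, 0.0]
ft_force: [0.0, -0.5, 0.3]
width: 0.0867
grip_force: 0.0
```

jog_arm:
  plan:
    - [0,0,0.15,0,0,0,1]
    - [0,0,0.3,0,0,0,1]
    - [0,0,0.45,0,0,0,1]
    - [0,0,0.6,0,0,0,1]
    - [0,0,0.671,0,0,0,1]
    - [0,0,0.671,0,0,0,1]
    - [0,0,0.671,0,0,0,1]

```text
time: 10.2
ee_pos: [0.6095, 0.0773, 0.2269]
eef_rot: [0.998, -0.067, 0.0, -0.0]
ft_force: [-0.3, -0.6, 0.9]
width: 0.0869
grip_force: 0.0
```

```bash
cat > k.py <<'E'
from h import *
s=status.read_state(); w=snap("wrist"); P=cloud(w); M=T(s); L=(P-M[:3,3])@M[:3,:3]*1000
print(s["ee_pos"],s["eef_rot"],s["joint_positions"].__repr__(),M[:3,1])
h=cv2.cvtColor(w["image"],cv2.COLOR_RGB2HSV); roi=np.zeros((400,640),bool); roi[:330]=1
m=roi&(h[...,0]<18)&(h[...,1]>120)&(P[...,2]>.143)&(P[...,2]<.156)
q=L[m]; print(m.sum(),q.min(0).round(1),q.max(0).round(1)); r=cv2.minAreaRect(q[:,:2].astype(np.float32)); print("tool rect",np.round(r[0],1),np.round(r[1],1),round(r[2],2)); print("ztop",np.percentile(P[m][:,2],[50,95]))
g=P[(P[...,2]>.1)&roi]; 
save(w,"w4.png")
E
python3 k.py
```

```text
[0.60952696 0.07730794 0.22686694] [ 9.97765392e-01 -6.68146512e-02  1.28003400e-04 -9.73923283e-05] array([-0.75053843,  0.35631401,  0.71087111,  1.5182398 , -0.23537935,
        1.35410128, -1.72464051]) [-1.33330668e-01 -9.91071586e-01 -2.11454394e-04]
1540 [-57.   -6.5  74.3] [59.1  5.3 80.7]
tool rect [ 1.  -0.6] [ 11.8 116.1] 89.77
ztop [0.15004128 0.15116905]
```

View pics/w4.png

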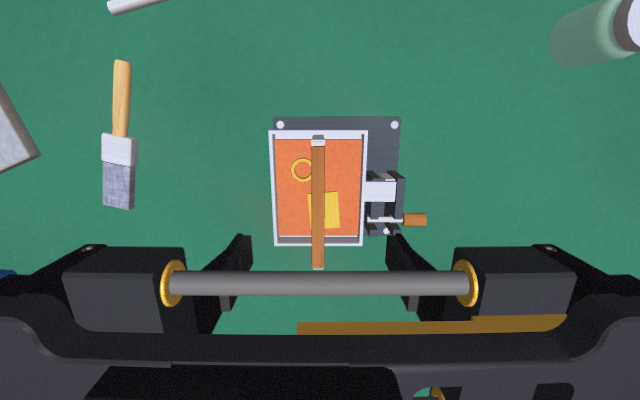

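The pin rests across the notches: rod at (385,219), head at (415,219). The handle bar runs along column 318, centred under the gripper. I'll descend and grip it.

jog_arm:
  plan:
    - [0,0,0,1,-0.6,40,1]
    - [0,0,0,1,-0.6,80,1]
    - [0,0,0,1,-0.6,106,1]
    - [0,0,0,1,-0.6,106,1]
    - [0,0,0,1,-0.6,106,0]
    - [0,0,0,1,-0.6,106,-0.5]
    - [0,0,0,1,-0.6,106,-1]
    - [0,0,0,1,-0.6,106,-1]
    - [0,0,0,1,-0.6,106,-1]
    - [0,0,0,1,-0.6,106,-1]
    - [0,0,0,1,-0.6,106,-1]
    - [0,0,0,1,-0.6,106,-1]
  squeeze: 45

```text
time: 11.45
ee_pos: [0.6106, 0.0778, 0.1204]
eef_rot: [0.998, -0.068, -0.0, -0.0]
ft_force: [-0.6, 0.3, 0.4]
width: 0.0311
grip_force: 0.0
```

jog_arm:
  plan:
    - [0,0,0,0,0,0,-1]
    - [0,0,0,0,0,0,-1]
    - [0,0,0,0,0,0,-1]
    - [0,0,0,0,0,0,-1]
    - [0,0,0,0,0,0,-1]
    - [0,0,0,0,0,0,-1]
    - [0,0,0,0,0,0,-1]

```text
time: 12.15
ee_pos: [0.6106, 0.0779, 0.1203]
eef_rot: [0.998, -0.068, -0.0, -0.0]
ft_force: [1.2, 0.9, -2.1]
width: 0.0117
grip_force: 45.0
```

jog_arm:
  plan:
    - [0,0,0,0,0,-2,-1]
    - [0,0,0,0,0,-5,-1]
    - [0,0,0,0,0,-9,-1]
    - [0,0,0,0,0,-14,-1]
    - [0,0,0,0,0,-20,-1]
    - [0,0,0,0,0,-26,-1]
    - [0,0,0,0,0,-32,-1]
    - [0,0,0,0,0,-38,-1]
    - [0,0,0,0,0,-44,-1]
    - [0,0,0,0,0,-50,-1]
    - [0,0,0,0,0,-54,-1]
    - [0,0,0,0,0,-56,-1]

```text
time: 13.35
ee_pos: [0.6108, 0.0777, 0.177]
eef_rot: [0.998, -0.068, 0.0, -0.0]
ft_force: [-0.9, 0.3, -7.3]
width: 0.0111
grip_force: 45.0
```

jog_arm:
  plan:
    - [0,0,0,0,0,-3,-1]
    - [0,0,0,0,0,-8,-1]
    - [0,0,0,0,0,-14,-1]
    - [0,0,0,0,0,-20,-1]
    - [0,0,0,0,0,-26,-1]
    - [0,0,0,0,0,-32,-1]
    - [0,0,0,0,0,-37,-1]
    - [0,0,0,0,0,-41,-1]
    - [0,0,0,0,0,-43,-1]
    - [0,0,0,0,0,-44,-1]
    - [0,0,0,0,0,-44,-1]
    - [0,0,0,0,0,-44,-1]

```text
time: 14.55
ee_pos: [0.6105, 0.0777, 0.2202]
eef_rot: [0.998, -0.068, -0.0, 0.0]
ft_force: [1.0, 0.6, -7.5]
width: 0.0116
grip_force: 45.0
```

Run:
```python
from h import *
s=status.read_state(); print(s["ft_force"],s["torque"],s["ee_pos"],s["eef_rot"])
a=snap("side");b=snap("scene")
P=cloud(b)
cv2.imwrite("pics/e.png",np.hstack([cv2.resize(a["image"][130:280,240:390,::-1],(400,400),interpolation=3),cv2.resize(b["image"][140:260,255:375,::-1],(400,400),interpolation=3)]))
for c in(a,b):
    P=cloud(c); h=cv2.cvtColor(c["image"],cv2.COLOR_RGB2HSV)
    m=(h[...,0]<15)&(h[...,1]>150)&(c["image"][...,0]>180)&(P[...,2]>.14)&(P[...,2]<.2)&(abs(P[...,0]-.61)<.08)&(abs(P[...,1]-.077)<.07)
    q=P[m]
    if len(q)>50:
        A=np.c_[q[:,:2]-q[:,:2].mean(0),np.ones(len(q))]; f=np.linalg.lstsq(A,q[:,2],rcond=None)[0]; print(len(q),"slopes",f[:2].round(3),"z",f[2].round(4))
```

```text
[ 0.98689154  0.61686927 -7.54876552] [-0.05349136  0.17237852  0.03977936] [0.61052313 0.07772714 0.22018173] [ 9.97681447e-01 -6.80565456e-02 -1.90578912e-04  2.95584367e-05]
959 slopes [-0.002  0.001] z 0.1675
820 slopes [0.003 0.002] z 0.1673
```

View pics/e.png

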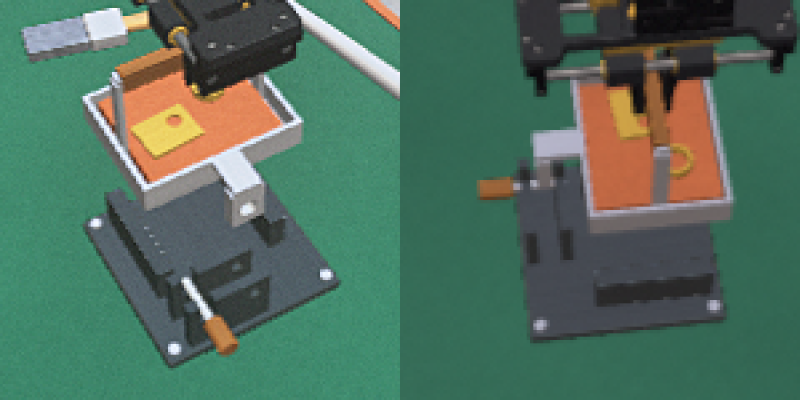

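The tray is up and level: slopes are under 0.003, and the board at 0.1675 puts the underside at about 0.15 m. The plate and ring are on the board, and the pin lies across both notches with its head outboard at (220,335) in the side crop. I'll hold still for over three seconds.

jog_arm:
  plan:
    - [0,0,0,0,0,0,-1]
    - [0,0,0,0,0,0,-1]
    - [0,0,0,0,0,0,-1]
    - [0,0,0,0,0,0,-1]
    - [0,0,0,0,0,0,-1]
    - [0,0,0,0,0,0,-1]
    - [0,0,0,0,0,0,-1]
    - [0,0,0,0,0,0,-1]
    - [0,0,0,0,0,0,-1]
    - [0,0,0,0,0,0,-1]
    - [0,0,0,0,0,0,-1]
    - [0,0,0,0,0,0,-1]

```text
time: 15.85
ee_pos: [0.6107, 0.0778, 0.2204]
eef_rot: [0.998, -0.068, 0.0, -0.0]
ft_force: [-0.6, -0.2, -6.9]
width: 0.0113
grip_force: 45.0
```

jog_arm:
  plan:
    - [0,0,0,0,0,0,-1]
    - [0,0,0,0,0,0,-1]
    - [0,0,0,0,0,0,-1]
    - [0,0,0,0,0,0,-1]
    - [0,0,0,0,0,0,-1]
    - [0,0,0,0,0,0,-1]
    - [0,0,0,0,0,0,-1]
    - [0,0,0,0,0,0,-1]
    - [0,0,0,0,0,0,-1]
    - [0,0,0,0,0,0,-1]
    - [0,0,0,0,0,0,-1]
    - [0,0,0,0,0,0,-1]

```text
time: 17.05
ee_pos: [0.6106, 0.0778, 0.2204]
eef_rot: [0.998, -0.068, -0.0, -0.0]
ft_force: [0.7, 0.6, -7.1]
width: 0.0118
grip_force: 45.0
```

jog_arm:
  plan:
    - [0,0,0,0,0,0,-1]
    - [0,0,0,0,0,0,-1]
    - [0,0,0,0,0,0,-1]
    - [0,0,0,0,0,0,-1]
    - [0,0,0,0,0,0,-1]
    - [0,0,0,0,0,0,-1]
    - [0,0,0,0,0,0,-1]
    - [0,0,0,0,0,0,-1]
    - [0,0,0,0,0,0,-1]
    - [0,0,0,0,0,0,-1]
    - [0,0,0,0,0,0,-1]
    - [0,0,0,0,0,0,-1]

```text
time: 18.25
ee_pos: [0.6107, 0.0777, 0.2205]
eef_rot: [0.998, -0.068, 0.0, -0.0]
ft_force: [-0.7, -0.9, -6.9]
width: 0.0117
grip_force: 45.0
```

```bash
python3 -c "
from h import *
s=status.read_state(); print(s['time'],s['ee_pos'],s['grip_force'],s['ft_force'])
print(order.close_job())"
```

```text
18.25 [0.61066386 0.07770872 0.22045396] 45.000992473214865 [-0.67310015 -0.86598658 -6.90098935]
the job is handed in; nothing more can be done
None
```

The job is handed in at 18.25 s (verdict not shown): the pin lies released in both notches with its head outboard, and the tray is held level and still about 10 cm above its seat with both brass pieces on it.

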